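# Steady the rocking ticket stand

### The arm

A 6-joint arm with a two-finger parallel gripper is mounted at the origin on the work surface. World frame = base frame: x ahead of the robot, y to its left, z up, the work surface at z = 0. Lengths are in m, angles in rad, forces in N, time in s.
With the tool pointing down it reaches from about 0.35 to 0.975 m from the base axis. Payload 4.9 kg.
Tool frame: the origin (TCP) lies on the front face of the gripper's body, between the roots of the fingers; the fingertips stand ctrl.tip_extent ahead of it and the grasp point (between the pads) lies 54 mm ahead of it (ctrl.tip_extent is the distance from the TCP to the fingertips, in m); z points along the fingers, y is the line along which they close (so a half turn about z gives the same grasp; the last joint's range is limited). The gripper opens to 85 mm and grips with 20 to 120 N. Pads are 22 mm wide; open, the fingers measure 114 mm over their backs; the gripper's body (76 mm by 85 mm) begins 54 mm behind the grasp point. The pads swing forward as they close: fully open they stand 13 mm farther back than shut.
Start: joints at [-1.27, 0.053, 1.613, -0, 1.476, -0.119], TCP at [0.255, -0.571, 0.304] pointing down, gripper open.
Joint ranges: [-3.01, 3.01], [-1.01, 2.22], [0.06, 2.58], [-1.02, 4.17], [0.09, 2.62], [-3.14, 3.14]. Speed limits (rad/s): [2.57, 2.57, 3.14, 3.14, 3.14, 3.14].

### API

Orientations are given as a rotation vector (axis times angle).
In Python, from station import ctrl gives the robot as it stands.
- The arm moves only by the tool apply_moves, never from a script. Its argument "rows" is one flat list of numbers, 6 for each row, row after row: the shift along the tool's x, y, z normalised to -1 to 1, where 1 is 0.6 m, then the turn, a rotation vector about the tool's x, y, z normalised to -1 to 1, where 1 is 90 degrees. A call has 1 to 20 rows; each row is the pose to reach, as a shift and turn from the pose commanded when the call began, along the tool's axes at that moment; what a row does not reach only later rows make up. A row lasts 1/10 s, in which the tool goes at most 50 mm and 8.59 degrees, less where a joint would pass 70% of its speed; a pose out of reach is approached as far as the arm can. A call with a number of a shift or a turn outside -1 to 1 is refused whole. A call with a gripper value outside its range is refused whole. "grip" is the opening, from 0 (shut) to 1 (fully open), set as the call begins (left out, the last holds). The fingers move at their own pace and stop on an object; "grip_force" is the grip in N (left out, the last holds). Time passes only in rows, so rows that repeat a pose let the fingers close. It gives the time, the measured TCP pose, the force, the opening and the grip force at its end, in the units of the state.
- ctrl.get_obs(): the state, without advancing time (a new reading comes with each control period).
- ctrl.get_image(name): name is "side" or "top"; returns (picture, depth): 480x640x3 uint8, blue, green, red; 480x640 float32, m along the optical axis (not along the pixel's ray), 0 where there is no reading.
- ctrl.camera_model(name): a dict with "mtx" (3x3 intrinsics, pixels), "k1" (the pictures are not rectified: a ray, as slopes to the right and down, at radius r is drawn at 1 + k1 r^2 times it, then the intrinsics apply), "R" (3x3) and "t" (3): a world point X has camera coordinates R X + t. Camera axes: x right, y down, z forward; pixel columns grow to the right and rows downward; lengths in m; the calibration is good to about 2 mm. A picture is of the moment at which its call begins. camera_model takes no time and is no camera call.
- ctrl.finish_job(): hands the job in; it is judged then, once.
The state is a dict: "t": time; "q": joint angles; "dq": joint speeds; "effort": joint torques, N m; "tool_pos": TCP position; "tool_rot": TCP orientation; "contact_force": force on the tool from outside, world axes, zero at the start; "wrist_torque": the same for the moment, N m; "opening": finger opening in m; "grip_force": force on a finger pad.
Only numpy, scipy, OpenCV 4.12 (cv2) and the standard library are available. Lean on these libraries where they do the work, as an engineer would, in place of code of your own. Each camera call takes 0.05 s, during which the arm holds its last target. There are 200 camera calls.

### The job

The ticket stand on the stall table stands only on the three feet under its middle and wobbles: both outrigger feet hang clear of the wooden blocks below them. Turn each brass knob clockwise until its foot touches its block, then about a tenth of a turn more, so that both outriggers carry a little weight while the three middle feet all stay firmly down. Do not jack or tilt the stand, press a foot hard, shift the stand or disturb the other things on the table.

Things in the scene. Friction and masses are not known exactly. Their poses are not given: they have to be found in the camera images.
- stand: Loose black ticket stand, about 3 kg, 235 mm tall: steel base plate 190 x 180 mm (top at 50 mm), on it two red boards of tickets leaning together (130 mm wide in y, within 60 mm of the middle in x); a cross beam along y, 34 mm wide, top at 48 mm, reaches 183 mm to either side. Origin: on the table under the middle; x away from the robot at yaw 0. Knobs at x 0, y +160 (left) and -160 mm (right).
- knob_l: Left (+y) ribbed round brass knob, 36 mm across, 28 mm tall; origin on its axis at its underside, 72 mm above the table at the start, 24 mm above the beam. Right-hand thread: turned clockwise seen from above, knob, screw and foot sink together 15 mm per full turn (2.39 mm/rad). 0.06 N m turns it; it stays where left. Starts fully up, 0.98 turn available downwards.
- knob_r: Right (-y) round brass knob, the same as the left one in every way.
- foot_l: Rubber foot under the left screw, 30 mm across, below the knob; origin at its underside, 16 mm above the table at the start. Under it a fixed wooden block, 56 mm square, of unknown height: gap 1.5 to 6.5 mm at the start. On the block the rubber yields 1 mm per 2.5 N: a tenth of a turn past touch loads it with 3 to 4 N. A hand holding the knob and sinking with the thread feels it push up.
- foot_r: Rubber foot under the right screw; like the left one, with its own block and its own gap.
- mid_near: Fixed-length rubber foot under the base, 24 mm across, at stand x -70, y 0 mm; origin at its underside, on the table. The three middle feet carry all the weight at the start; they are stiff (10 N per mm).
- mid_far_l: Fixed-length rubber foot under the base at stand x +50, y +65 mm; as mid_near.
- mid_far_r: Fixed-length rubber foot under the base at stand x +50, y -65 mm; as mid_near.
- bundle_a: Bystander: bundle of tickets with a red band, 42 x 90 x 24 mm, lying just on the robot's side of the stand; origin at the centre of its underside.
- bundle_b: Bystander: bundle of tickets with a green band, 42 x 90 x 24 mm; origin at the centre of its underside.
- stamp: Bystander: turned wooden hand stamp, 34 mm across, 62 mm tall, standing just beyond the stand; origin at the centre of its underside.
- mug: Bystander: blue mug, 76 mm across, 85 mm tall; origin at the centre of its underside.
- calculator: Bystander: grey pocket calculator, 120 x 75 x 18 mm, lying flat; origin at the centre of its underside.
- bottle: Bystander: drink bottle, 62 mm across, 170 mm tall; origin at the centre of its underside.
- stapler: Bystander: blue stapler, 130 x 32 x 50 mm; origin at the centre of its underside.

How it is judged:
By the outcome, as a careful person would: the job done as asked, in the order asked, and still so for the second after the job is handed in, with the robot touching nothing.
It also fails if it takes over 72 s, if anything falls off the work surface, if the arm or the gripper's body presses on something with over 40 N, if the wrist force passes 120 N, or if a joint passes its speed limit or range.

## Working session

There is one attempt and no reset: what is moved stays moved. The work goes in short steps, Python scripts to look and compute and a tool call to move; the robot and the scene stay as the last step left them, time stands still between calls to the robot, and variables do not carry over. Pictures are saved under pics/ and viewed, at most 10 in all, crops included, and the job is handed in when it is done.

Besides the shell and the picture viewer there is one more tool, called after "Call:" as name(argument=value, ...) on one line, values as JSON. apply_moves: Moves the arm, as the interface text tells. Its arguments: {"type":"object","properties":{"rows":{"type":"array","items":{"type":"number"}},"grip":{"type":"number"},"grip_force":{"type":"number"}},"required":["rows"]}

```bash
ls; mkdir -p pics
python3 - <<'E'
from station import ctrl
import cv2,numpy as np
print(ctrl.get_obs(),ctrl.tip_extent)
for n in("side","top"):
    p,d=ctrl.get_image(n);cv2.imwrite(f"pics/{n}0.png",p);np.savez(f"{n}0.npz",p=p,d=d)
    print(ctrl.camera_model(n))
E
```

```text
pics
{'t': 0.0, 'q': array([-1.26997901e+00,  5.33872424e-02,  1.61429642e+00,  1.89999606e-05,
        1.47596691e+00, -1.18996091e-01]), 'dq': array([ 0.0008845 ,  0.00092684, -0.00111984,  0.000896  ,  0.00013955,
       -0.0006124 ]), 'effort': array([ 2.95186073e-04, -3.93679619e+01, -3.70179963e+01, -1.94142258e-04,
        6.88185770e-03, -1.76167509e-05]), 'tool_pos': array([ 0.25461084, -0.57027679,  0.30264257]), 'tool_rot': array([-3.07063030e+00, -6.54179234e-01,  2.63712274e-04]), 'contact_force': array([ 0.00093722, -0.49893332, -0.13845733]), 'wrist_torque': array([ 0.02412081,  0.00701425, -0.04765386]), 'grip_force': 0.0, 'opening': 0.08518170134514758} 0.0726
{'mtx': array([[529.59264453,   0.        , 317.34835232],
       [  0.        , 529.59264453, 238.4976741 ],
       [  0.        ,   0.        ,   1.        ]]), 'k1': -0.004940208225485089, 'R': array([[-0.9917366 , -0.12801335,  0.00843254],
       [-0.06939797,  0.48002981, -0.87450289],
       [ 0.10790017, -0.86786172, -0.48494699]]), 't': array([0.52246481, 0.12429486, 1.30634262])}
{'mtx': array([[577.57903083,   0.        , 321.0281979 ],
       [  0.        , 577.57903083, 235.53719168],
       [  0.        ,   0.        ,   1.        ]]), 'k1': -0.08860501230510563, 'R': array([[-0.00150997, -0.99998515, -0.00523578],
       [-0.9875108 ,  0.00231596, -0.15753431],
       [ 0.1575441 ,  0.00493251, -0.98749963]]), 't': array([0.00454719, 0.5395523 , 1.62376545])}
```

View pics/side0.png

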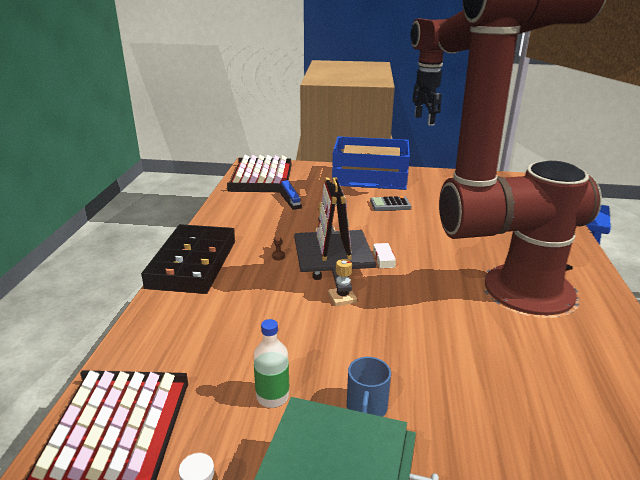

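View pics/top0.png

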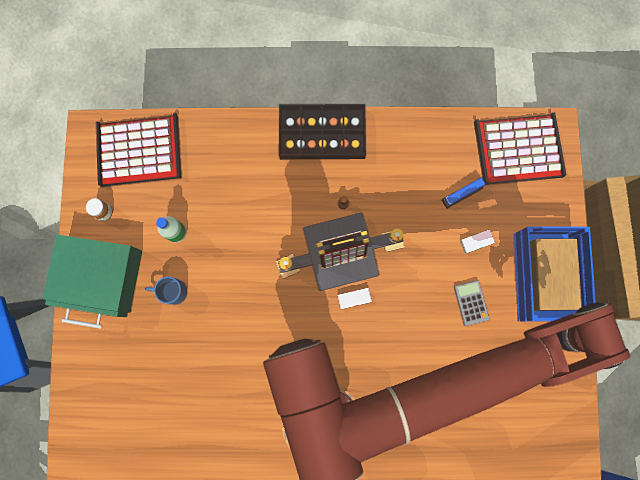

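The side view shows the stand, with the left knob at (344,267) and the right knob hidden behind the boards. The top view shows both knobs, left near (285,262) and right near (397,236).

```bash
cat > h.py <<'E'
import numpy as np,cv2
from station import ctrl
def ray(n,uv):
    c=ctrl.camera_model(n);K=c["mtx"];k=c["k1"]
    d=np.array([(uv[0]-K[0,2])/K[0,0],(uv[1]-K[1,2])/K[1,1]]);s=d.copy()
    for _ in range(20): s=d/(1+k*(s@s))
    return -c["R"].T@c["t"], c["R"].T@np.array([s[0],s[1],1])
def plane(n,uv,z):
    o,v=ray(n,uv);return o+v*(z-o[2])/v[2]
def atdepth(n,uv,dep):
    o,v=ray(n,uv);return o+v*dep
def tri(uvt,uvs):
    o1,v1=ray("top",uvt);o2,v2=ray("side",uvs)
    A=np.stack([v1,-v2],1);s=np.linalg.lstsq(A,o2-o1,rcond=None)[0]
    a=o1+s[0]*v1;b=o2+s[1]*v2;return (a+b)/2,np.linalg.norm(a-b)
E
python3 - <<'E'
from h import *
T=np.load("top0.npz");S=np.load("side0.npz")
def comps(n,D,x0,x1,y0,y1):
    p=D["p"][y0:y1,x0:x1];d=D["d"][y0:y1,x0:x1];h=cv2.cvtColor(p,cv2.COLOR_BGR2HSV)
    m=((h[...,0]>=17)&(h[...,0]<=32)&(h[...,1]>120)&(h[...,2]>90)).astype(np.uint8)
    k,l,st,ce=cv2.connectedComponentsWithStats(m)
    for i in range(1,k):
        if st[i,4]<25: continue
        dd=np.median(d[l==i]);c=ce[i]+[x0,y0]
        print(n,c.round(1),st[i],dd.round(4),atdepth(n,c,dd).round(4),plane(n,c,.1).round(4))
comps("top",T,265,310,240,285);comps("top",T,375,420,220,260);comps("side",S,325,365,250,310)
a=cv2.resize(T["p"][222:282,265:420],None,fx=5,fy=5,interpolation=2)
b=cv2.resize(S["p"][235:310,280:400],None,fx=5,fy=5,interpolation=2)[:295]
b=cv2.copyMakeBorder(b,0,0,0,a.shape[1]-b.shape[1],0)
cv2.imwrite("pics/crop.png",np.vstack([a,b]))
E
```

```text
top [285.1 262.7] [ 14  17  14  13 113] 1.5985 [0.4548 0.1029 0.0986] [0.4546 0.1028 0.1   ]
top [396.  234.3] [ 15   8  14  14 110] 1.6084 [ 0.5335 -0.206   0.0996] [ 0.5335 -0.206   0.1   ]
side [343.6 267.3] [ 11   5  16  22 235] 1.214 [0.4526 0.1114 0.0918] [0.4517 0.1245 0.1   ]
```

View pics/crop.png

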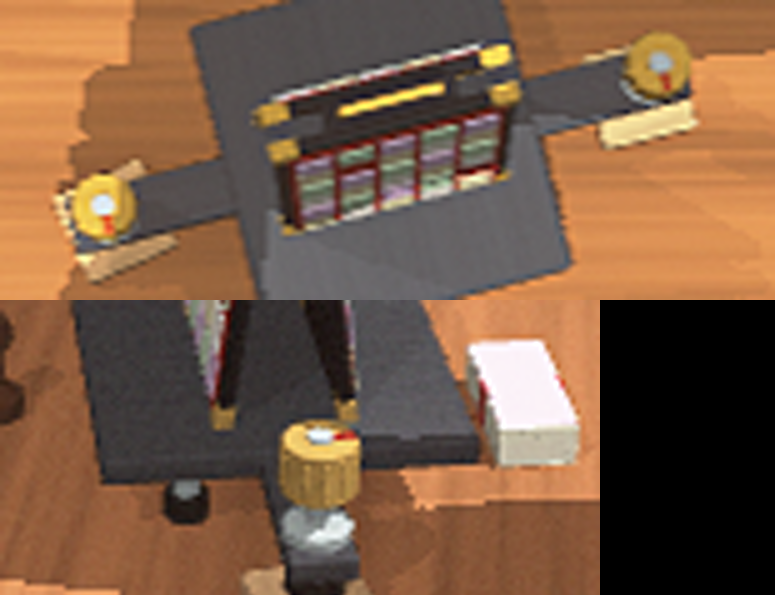

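The crop shows both knobs clearly: left top disc at about (285.4,263), right at about (396.2,234.4). Each has a red mark pointing to the robot. Measured knob separation is 0.319 m (expected 0.320), and stand yaw is about 0.25 rad.

```bash
cat >> h.py <<'E'
from scipy.spatial.transform import Rotation as Ro
def go(pos,yaw,cur=None):
    """print move numbers to world pos with tool x at yaw, pointing down"""
    o=ctrl.get_obs();p,R=(o["tool_pos"],Ro.from_rotvec(o["tool_rot"]))
    if cur is not None: p,R=cur
    G=Ro.from_euler("z",yaw)*Ro.from_euler("x",np.pi)
    s=R.inv().apply(np.array(pos)-p)/.6; r=(R.inv()*G).as_rotvec()/(np.pi/2)
    print("move",s.round(4),r.round(4))
    return np.array(pos),G
E
python3 - <<'E'
from h import *
L,e=tri((285.4,263.0),(343.6,262));print(L,e)
L=plane("top",(285.4,263),.1);R=plane("top",(396.2,234.4),.1);print(L,R)
d=L-R;y=np.arctan2(-d[0],d[1]);print(y)
c=go([R[0],R[1],.30],1.82)
c=go([R[0],R[1],.30],y+np.pi/2,c);c=go([R[0],R[1],.142],y+np.pi/2,c)
E
```

```text
[0.45366242 0.10188822 0.10024223] 7.34089814117436e-05
[0.4537263  0.10190465 0.1       ] [ 0.53315027 -0.20637997  0.1       ]
0.25214867603982954
move [ 0.6712 -0.3647  0.0054] [-0.0009 -0.0009 -0.8914]
move [0. 0. 0.] [-0.      0.     -0.0019]
move [ 0.     -0.      0.2633] [0. 0. 0.]
```

Call:
apply_moves(rows=[0.6712,-0.3647,0.0054,-0.0009,-0.0009,-0.8914,0.6712,-0.3647,0.0054,-0.0009,-0.0009,-0.8914,0.6712,-0.3647,0.0054,-0.0009,-0.0009,-0.8914,0.6712,-0.3647,0.0054,-0.0009,-0.0009,-0.8914,0.6712,-0.3647,0.0054,-0.0009,-0.0009,-0.8914,0.6712,-0.3647,0.0054,-0.0009,-0.0009,-0.8914,0.6712,-0.3647,0.0054,-0.0009,-0.0009,-0.8914,0.6712,-0.3647,0.0054,-0.0009,-0.0009,-0.8914,0.6712,-0.3647,0.0054,-0.0009,-0.0009,-0.8914,0.6712,-0.3647,0.0054,-0.0009,-0.0009,-0.8914,0.6712,-0.3647,0.0054,-0.0009,-0.0009,-0.8914,0.6712,-0.3647,0.0054,-0.0009,-0.0009,-0.8914,0.6712,-0.3647,0.0054,-0.0009,-0.0009,-0.8914,0.6712,-0.3647,0.0054,-0.0009,-0.0009,-0.8914], grip=0.7, grip_force=20)

```text
t: 1.5
tool_pos: [0.5327, -0.2078, 0.3006]
tool_rot: [1.93, 2.477, -0.002]
contact_force: [-0.4, -1.1, -0.9]
opening: 0.0596
grip_force: 0.0
```

Run:
```python
from h import *
o=ctrl.get_obs();print(o["t"],o["q"].round(3),o["tool_pos"],o["contact_force"],o["opening"],ctrl.tip_extent)
c=go([.53315,-.20638,.142],.252+np.pi/2)
```

```text
1.5 [-5.020e-01 -7.200e-02  1.742e+00 -1.000e-03  1.470e+00 -7.480e-01] [ 0.53269589 -0.20780456  0.30057067] [-0.41661558 -1.10752096 -0.94041119] 0.059615015733863096 0.0726
move [0.0026 0.0013 0.2643] [-0.      0.0012 -0.0033]
```

Call:
apply_moves(rows=[0.0026,0.0013,0.08,0,0.0012,-0.0033,0.0026,0.0013,0.16,0,0.0012,-0.0033,0.0026,0.0013,0.22,0,0.0012,-0.0033,0.0026,0.0013,0.25,0,0.0012,-0.0033,0.0026,0.0013,0.2643,0,0.0012,-0.0033,0.0026,0.0013,0.2643,0,0.0012,-0.0033,0.0026,0.0013,0.2643,0,0.0012,-0.0033,0.0026,0.0013,0.2643,0,0.0012,-0.0033])

```text
t: 2.3
tool_pos: [0.5348, -0.2061, 0.1442]
tool_rot: [1.92, 2.482, 0.001]
contact_force: [0.1, 0.6, 0.0]
opening: 0.06
grip_force: 0.0
```

Call:
apply_moves(rows=[0,0,0,0,0,0,0,0,0,0,0,0,0,0,0,0,0,0,0,0,0,0,0,0,0,0,0,0,0,0], grip=0.46)

```text
t: 2.8
tool_pos: [0.5338, -0.2053, 0.1422]
tool_rot: [1.922, 2.485, 0.0]
contact_force: [-1.3, -0.5, 1.2]
opening: 0.0394
grip_force: 0.6
```

Call:
apply_moves(rows=[0,0,0,0,0,0,0,0,0,0,0,0,0,0,0,0,0,0], grip=0.445)

```text
t: 3.1
tool_pos: [0.5335, -0.2055, 0.142]
tool_rot: [-1.921, -2.485, 0.001]
contact_force: [-4.3, -1.1, 1.8]
opening: 0.0382
grip_force: 2.0
```

Call:
apply_moves(rows=[0,-0.0025,0,0,0,0,0,-0.0025,0,0,0,0,0,-0.0025,0,0,0,0,0,-0.0025,0,0,0,0])

```text
t: 3.5
tool_pos: [0.5325, -0.2055, 0.142]
tool_rot: [1.921, 2.485, 0.001]
contact_force: [0.2, 0.4, -0.3]
opening: 0.0379
grip_force: 0.0
```

Call:
apply_moves(rows=[0,0,0,0,0,0,0,0,0,0,0,0,0,0,0,0,0,0,0,0,0,0,0,0], grip=0.43)

```text
t: 3.9
tool_pos: [0.5324, -0.2057, 0.1421]
tool_rot: [1.922, 2.485, 0.0]
contact_force: [0.8, -1.3, -0.5]
opening: 0.0368
grip_force: 0.0
```

Call:
apply_moves(rows=[0,0,0,0,0,0,0,0,0,0,0,0,0,0,0,0,0,-0.09,0,0,0,0,0,-0.18,0,0,0,0,0,-0.27,0,0,0,0,0,-0.36,0,0,0,0,0,-0.45,0,0,0,0,0,-0.54,0,0,0,0,0,-0.63,0,0,0,0,0,-0.72,0,0,0,0,0,-0.81,0,0,0,0,0,-0.9,0,0,0,0,0,-1,0,0,0,0,0,-1,0,0,0,0,0,-1,0,0,0,0,0,-1], grip=0.6)

```text
t: 5.5
tool_pos: [0.5323, -0.2057, 0.1421]
tool_rot: [-0.395, 3.116, 0.0]
contact_force: [0.9, -0.2, 0.1]
opening: 0.0514
grip_force: 0.0
```

Call:
apply_moves(rows=[0,0,0,0,0,0,0,0,0,0,0,0,0,0,0,0,0,0,0,0,0,0,0,0,0,0,0,0,0,0], grip=0.46)

```text
t: 6.0
tool_pos: [0.5324, -0.2059, 0.1422]
tool_rot: [-0.398, 3.116, -0.001]
contact_force: [-0.6, -2.1, -0.5]
opening: 0.0394
grip_force: 0.8
```

Call:
apply_moves(rows=[0,-0.0025,0,0,0,0,0,-0.0025,0,0,0,0,0,-0.0025,0,0,0,0,0,-0.0025,0,0,0,0])

```text
t: 6.4
tool_pos: [0.5326, -0.207, 0.1419]
tool_rot: [0.399, -3.116, -0.001]
contact_force: [0.3, 0.1, -0.4]
opening: 0.0393
grip_force: 0.0
```

Call:
apply_moves(rows=[0,0,0,0,0,0,0,0,0,0,0,0,0,0,0,0,0,0,0,0,0,0,0,0], grip=0.432)

```text
t: 6.8
tool_pos: [0.5327, -0.2072, 0.1421]
tool_rot: [-0.398, 3.116, -0.0]
contact_force: [-0.8, -0.9, -0.8]
opening: 0.037
grip_force: 0.2
```

Call:
apply_moves(rows=[0,0,0,0,0,0,0,0,0,0,0,0,0,0,0,0,0,0,0,0,0,0,0,0,0,0,0,0,0,0], grip=0.35, grip_force=20)

```text
t: 7.3
tool_pos: [0.5328, -0.2074, 0.1423]
tool_rot: [-0.398, 3.116, -0.001]
contact_force: [1.0, -2.5, 1.2]
opening: 0.0355
grip_force: 21.3
```

Run:
```python
from h import *
o=ctrl.get_obs();print(o)
```

```text
{'t': 7.3, 'q': array([-5.01291842e-01,  8.24208598e-02,  1.86586686e+00, -2.80268630e-04,
        1.19255557e+00, -2.32639746e+00]), 'dq': array([ 0.0012294 , -0.00056084,  0.00112831,  0.00142595,  0.00148873,
        0.00069066]), 'effort': array([ 1.46222368e+00, -3.58134377e+01, -3.16724288e+01,  6.03900924e-01,
        3.35728386e-01,  6.74138661e-03]), 'tool_pos': array([ 0.53282   , -0.20742649,  0.14228778]), 'tool_rot': array([-3.98496124e-01,  3.11575959e+00, -1.02286657e-03]), 'contact_force': array([ 1.01981467, -2.49078454,  1.23269075]), 'wrist_torque': array([-0.47199888,  0.00674491,  0.02735064]), 'grip_force': 21.322186589241028, 'opening': 0.03550443179128259}
```

Call:
apply_moves(rows=[0,0,0.0004,0,0,0.06,0,0,0.0008,0,0,0.12,0,0,0.0011,0,0,0.18,0,0,0.0015,0,0,0.24,0,0,0.0015,0,0,0.24,0,0,0.0015,0,0,0.24])

```text
t: 7.9
tool_pos: [0.5328, -0.2075, 0.1414]
tool_rot: [0.19, 3.135, -0.001]
contact_force: [0.2, -3.7, 1.1]
opening: 0.0355
grip_force: 21.4
```

```bash
cat > s.py <<'E'
from h import *
o=ctrl.get_obs();print(o["t"],o["q"][5].round(3),*[o[k].round(4) for k in("tool_pos","contact_force","wrist_torque")],o["grip_force"],o["opening"])
E
python3 s.py
```

```text
7.9 -1.951 [ 0.5328 -0.2075  0.1414] [ 0.1804 -3.6691  1.1157] [-0.5846  0.0293 -0.0906] 21.402454376220703 0.03553197497683526
```

Call:
apply_moves(rows=[0,0,0.0004,0,0,0.06,0,0,0.0008,0,0,0.12,0,0,0.0008,0,0,0.12,0,0,0.0008,0,0,0.12])

```text
t: 8.3
tool_pos: [0.5328, -0.2075, 0.141]
tool_rot: [0.482, 3.104, -0.001]
contact_force: [-0.7, -5.0, 1.4]
opening: 0.0358
grip_force: 21.4
```

```bash
python3 s.py
```

```text
8.3 -1.764 [ 0.5328 -0.2075  0.141 ] [-0.6863 -4.9597  1.3874] [-0.802   0.0072  0.0094] 21.43653631210327 0.03576409465002476
```

Call:
apply_moves(rows=[-0.0003,-0.0008,0.0004,0,0,0.06,-0.0003,-0.0008,0.0008,0,0,0.12,-0.0003,-0.0008,0.0008,0,0,0.12,-0.0003,-0.0008,0.0008,0,0,0.12])

```text
t: 8.7
tool_pos: [0.5328, -0.2077, 0.1404]
tool_rot: [0.772, 3.045, 0.0]
contact_force: [0.1, -3.7, 1.8]
opening: 0.035
grip_force: 21.5
```

Call:
apply_moves(rows=[0,0,0.0004,0,0,0.06,0,0,0.0008,0,0,0.12,0,0,0.0008,0,0,0.12,0,0,0.0008,0,0,0.12])

```text
t: 9.1
tool_pos: [0.5328, -0.2077, 0.1399]
tool_rot: [1.055, 2.959, 0.0]
contact_force: [1.1, -3.4, 2.0]
opening: 0.0353
grip_force: 21.5
```

```bash
python3 s.py
```

```text
9.1 -1.388 [ 0.5328 -0.2077  0.1399] [ 1.1066 -3.3806  1.9579] [-0.5915  0.0336  0.0476] 21.482636332511902 0.035341791064977285
```

Call:
apply_moves(rows=[0,0,0.0004,0,0,0.06,0,0,0.0008,0,0,0.12,0,0,0.0008,0,0,0.12,0,0,0.0008,0,0,0.12])

```text
t: 9.5
tool_pos: [0.5328, -0.2078, 0.1394]
tool_rot: [1.329, 2.846, 0.0]
contact_force: [0.3, -4.8, 1.7]
opening: 0.0351
grip_force: 21.5
```

Call:
apply_moves(rows=[0,0,0.0004,0,0,0.06,0,0,0.0007,0,0,0.12,0,0,0.0007,0,0,0.12,0,0,0.0007,0,0,0.12])

```text
t: 9.9
tool_pos: [0.5328, -0.2078, 0.139]
tool_rot: [1.591, 2.709, -0.0]
contact_force: [0.6, -4.2, 2.6]
opening: 0.0356
grip_force: 21.5
```

```bash
python3 s.py
```

```text
9.9 -1.011 [ 0.5328 -0.2078  0.139 ] [ 0.5955 -4.184   2.5937] [-0.7052  0.018  -0.0782] 21.504633128643036 0.03555531852331071
```

Call:
apply_moves(rows=[0,0,0.0004,0,0,0.06,0,0,0.0007,0,0,0.12,0,0,0.0007,0,0,0.12,0,0,0.0007,0,0,0.12])

```text
t: 10.3
tool_pos: [0.5327, -0.2078, 0.1385]
tool_rot: [1.839, 2.547, -0.0]
contact_force: [1.0, -5.1, 3.2]
opening: 0.0357
grip_force: 21.5
```

Call:
apply_moves(rows=[0,0,0,0,0,0])

```text
t: 10.4
tool_pos: [0.5327, -0.2078, 0.1385]
tool_rot: [1.84, 2.546, -0.0]
contact_force: [0.3, -4.1, 2.5]
opening: 0.0354
grip_force: 21.5
```

Call:
apply_moves(rows=[0,0,0.0004,0,0,0.06,0,0,0.0007,0,0,0.12,0,0,0.0007,0,0,0.12,0,0,0.0007,0,0,0.12])

```text
t: 10.8
tool_pos: [0.5327, -0.2078, 0.1381]
tool_rot: [2.071, 2.362, -0.0]
contact_force: [-1.1, -4.6, 2.9]
opening: 0.0354
grip_force: 21.6
```

Call:
apply_moves(rows=[0,0,0,0,0,0])

```text
t: 10.9
tool_pos: [0.5327, -0.2078, 0.1381]
tool_rot: [2.072, 2.362, -0.0]
contact_force: [-1.7, -5.2, 2.8]
opening: 0.0353
grip_force: 21.6
```

```bash
python3 s.py
```

```text
10.9 -0.633 [ 0.5327 -0.2078  0.1381] [-1.7041 -5.1713  2.8399] [-0.7811  0.0484  0.0036] 21.58779501914978 0.03530143943338135
```

Call:
apply_moves(rows=[0,0,0.0004,0,0,0.06,0,0,0.0007,0,0,0.12,0,0,0.0007,0,0,0.12,0,0,0.0007,0,0,0.12])

```text
t: 11.3
tool_pos: [0.5327, -0.2078, 0.1377]
tool_rot: [2.285, 2.156, -0.0]
contact_force: [-1.2, -5.2, 4.1]
opening: 0.0351
grip_force: 21.6
```

Call:
apply_moves(rows=[0,0,0,0,0,0])

```text
t: 11.4
tool_pos: [0.5327, -0.2078, 0.1377]
tool_rot: [2.285, 2.156, -0.0]
contact_force: [-0.5, -4.9, 3.8]
opening: 0.0354
grip_force: 21.6
```

Call:
apply_moves(rows=[0,0,0.0004,0,0,0.06,0,0,0.0007,0,0,0.12,0,0,0.0007,0,0,0.12,0,0,0.0007,0,0,0.12])

```text
t: 11.8
tool_pos: [0.5327, -0.2077, 0.1374]
tool_rot: [2.477, 1.933, -0.0]
contact_force: [-1.9, -4.7, 4.8]
opening: 0.0353
grip_force: 21.7
```

Call:
apply_moves(rows=[0,0,0,0,0,0])

```text
t: 11.9
tool_pos: [0.5327, -0.2078, 0.1373]
tool_rot: [2.477, 1.933, -0.0]
contact_force: [-1.1, -4.8, 4.6]
opening: 0.0354
grip_force: 21.7
```

```bash
python3 s.py
```

```text
11.9 -0.257 [ 0.5327 -0.2078  0.1373] [-1.0968 -4.788   4.635 ] [-0.8179  0.2232 -0.0261] 21.66837304830551 0.0354288103925138
```

Call:
apply_moves(rows=[0,0,0.0004,0,0,0.06,0,0,0.0007,0,0,0.12,0,0,0.0007,0,0,0.12,0,0,0.0007,0,0,0.12])

```text
t: 12.3
tool_pos: [0.5326, -0.2077, 0.137]
tool_rot: [-2.647, -1.693, 0.0]
contact_force: [-2.0, -4.5, 4.5]
opening: 0.0356
grip_force: 21.7
```

Call:
apply_moves(rows=[0,0,0,0,0,0])

```text
t: 12.4
tool_pos: [0.5327, -0.2077, 0.137]
tool_rot: [-2.646, -1.693, 0.0]
contact_force: [-3.1, -4.8, 4.8]
opening: 0.0356
grip_force: 21.7
```

```bash
python3 s.py
python3 - <<'E'
import cv2,numpy as np
from station import ctrl
p,d=ctrl.get_image("side");cv2.imwrite("pics/s1.png",cv2.resize(p[150:310,220:420],None,fx=4,fy=3.7,interpolation=2))
E
```

```text
12.4 -0.069 [ 0.5327 -0.2077  0.137 ] [-3.0505 -4.7717  4.8169] [-0.7102  0.31   -0.0991] 21.709797978401184 0.03557150593129623
```

View pics/s1.png

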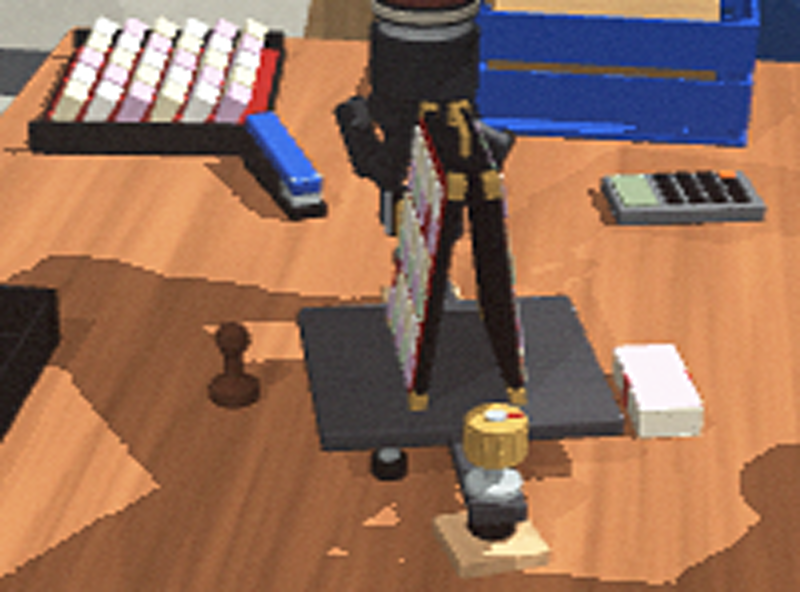

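The left foot is visible at about (492,522) in this crop. The arm is on the right knob and the bystanders haven't moved. The force onset is unclear, so I'll regrip to clear built-up side load and average the readings.

```bash
cat > a.py <<'E'
from h import *
F=[];T=[]
for _ in range(5):
    ctrl.get_image("side");o=ctrl.get_obs();F.append(o["contact_force"]);T.append(o["wrist_torque"])
F=np.array(F)
print(o["t"],"q6",o["q"][5].round(4),"pos",o["tool_pos"].round(5),"F",F.mean(0).round(2),"sd",F.std(0).round(2),"T",np.mean(T,0).round(3),o["opening"])
E
python3 a.py
```

```text
12.7 q6 -0.0692 pos [ 0.53266 -0.20773  0.13698] F [-1.91 -4.71  5.02] sd [0.44 0.39 0.35] T [-0.787  0.274 -0.082] 0.035607020169642255
```

Call:
apply_moves(rows=[0,0,0,0,0,0,0,0,0,0,0,0,0,0,0,0,0,0,0,0,0,0,0,0], grip=0.47)

```text
t: 13.1
tool_pos: [0.5324, -0.207, 0.136]
tool_rot: [-2.648, -1.688, -0.0]
contact_force: [-0.7, -0.1, 0.0]
opening: 0.0399
grip_force: 0.0
```

```bash
python3 a.py
```

```text
13.35 q6 -0.0654 pos [ 0.53272 -0.20755  0.13668] F [-0.11 -0.05  0.13] sd [0.36 0.27 0.29] T [-0.01   0.016 -0.005] 0.04031105553114066
```

Call:
apply_moves(rows=[0,0,0,0,0,0,0,0,0,0,0,0,0,0,0,0,0,0], grip=0.35)

```text
t: 13.65
tool_pos: [0.5326, -0.2076, 0.1368]
tool_rot: [-2.65, -1.687, -0.0]
contact_force: [-1.4, 1.4, 1.2]
opening: 0.0353
grip_force: 21.4
```

```bash
python3 a.py
```

```text
13.9 q6 -0.0652 pos [ 0.53264 -0.20762  0.13673] F [-1.16  0.88  0.38] sd [0.35 0.35 0.27] T [0.123 0.211 0.034] 0.03511684286959625
```

Call:
apply_moves(rows=[0,0,-0.0004,0,0,-0.06,0,0,-0.00075,0,0,-0.12,0,0,-0.00075,0,0,-0.12,0,0,-0.00075,0,0,-0.12])

```text
t: 14.3
tool_pos: [0.5326, -0.2076, 0.1371]
tool_rot: [-2.481, -1.927, 0.0]
contact_force: [-1.1, 0.8, 0.8]
opening: 0.0354
grip_force: 21.4
```

```bash
python3 a.py
```

```text
14.55 q6 -0.253 pos [ 0.53264 -0.20761  0.1371 ] F [-0.92  0.85  0.08] sd [0.64 0.38 0.41] T [ 0.117  0.246 -0.006] 0.03497770347851964
```

Call:
apply_moves(rows=[0,0,-0.0004,0,0,-0.06,0,0,-0.00075,0,0,-0.12,0,0,-0.00075,0,0,-0.12,0,0,-0.00075,0,0,-0.12])

```text
t: 14.95
tool_pos: [0.5326, -0.2077, 0.1375]
tool_rot: [-2.289, -2.152, 0.0]
contact_force: [-1.1, 1.8, -0.3]
opening: 0.0355
grip_force: 21.3
```

```bash
python3 a.py
```

```text
15.2 q6 -0.4414 pos [ 0.5326  -0.20764  0.13752] F [-1.32  0.88 -0.58] sd [0.56 0.45 0.36] T [ 0.1    0.269 -0.009] 0.03511727455018008
```

Call:
apply_moves(rows=[0,0,-0.0004,0,0,-0.06,0,0,-0.00075,0,0,-0.12,0,0,-0.00075,0,0,-0.12,0,0,-0.00075,0,0,-0.12])

```text
t: 15.6
tool_pos: [0.5326, -0.2076, 0.1379]
tool_rot: [-2.076, -2.357, 0.0]
contact_force: [-0.7, 0.0, -1.8]
opening: 0.0352
grip_force: 21.2
```

```bash
python3 a.py
```

```text
15.85 q6 -0.6299 pos [ 0.53261 -0.20764  0.13796] F [-0.97 -0.1  -1.31] sd [0.22 0.22 0.59] T [ 0.062  0.29  -0.014] 0.03513265459413904
```

Call:
apply_moves(rows=[0,0,-0.0004,0,0,-0.06,0,0,-0.00075,0,0,-0.12,0,0,-0.00075,0,0,-0.12,0,0,-0.00075,0,0,-0.12])

```text
t: 16.25
tool_pos: [0.5326, -0.2076, 0.1384]
tool_rot: [-1.845, -2.542, 0.0]
contact_force: [-1.1, -0.4, -2.0]
opening: 0.0352
grip_force: 21.2
```

```bash
python3 a.py
```

```text
16.5 q6 -0.8184 pos [ 0.53262 -0.20762  0.13842] F [-1.5  -0.38 -1.28] sd [0.12 0.23 0.36] T [0.054 0.331 0.001] 0.03506193325408049
```

Call:
apply_moves(rows=[0,0,-0.0004,0,0,-0.06,0,0,-0.00075,0,0,-0.12,0,0,-0.00075,0,0,-0.12,0,0,-0.00075,0,0,-0.12])

```text
t: 16.9
tool_pos: [0.5326, -0.2076, 0.1389]
tool_rot: [-1.598, -2.705, -0.0]
contact_force: [-2.3, 0.5, -1.5]
opening: 0.0355
grip_force: 21.2
```

```bash
python3 a.py
```

```text
17.15 q6 -1.0069 pos [ 0.53264 -0.20763  0.13891] F [-1.84  0.47 -1.85] sd [0.19 0.3  0.52] T [ 0.024  0.38  -0.003] 0.03541483127183443
```

Call:
apply_moves(rows=[0,0,-0.0004,0,0,-0.06,0,0,-0.00075,0,0,-0.12,0,0,-0.00075,0,0,-0.12,0,0,-0.00075,0,0,-0.12])

```text
t: 17.55
tool_pos: [0.5326, -0.2076, 0.1393]
tool_rot: [-1.336, -2.843, -0.0]
contact_force: [-1.9, 0.4, -2.0]
opening: 0.0351
grip_force: 21.2
```

```bash
python3 a.py
```

```text
17.8 q6 -1.1954 pos [ 0.53264 -0.20763  0.13937] F [-1.99  0.54 -1.78] sd [0.31 0.43 0.64] T [0.029 0.447 0.003] 0.03535494668635178
```

Call:
apply_moves(rows=[0,0,-0.0004,0,0,-0.06,0,0,-0.00075,0,0,-0.12,0,0,-0.00075,0,0,-0.12,0,0,-0.00075,0,0,-0.12])

```text
t: 18.2
tool_pos: [0.5326, -0.2076, 0.1398]
tool_rot: [-1.063, -2.956, -0.0]
contact_force: [-2.0, 1.4, -2.2]
opening: 0.0355
grip_force: 21.1
```

```bash
python3 a.py
```

```text
18.45 q6 -1.3839 pos [ 0.53266 -0.20763  0.13983] F [-2.13  0.26 -2.47] sd [0.23 0.6  0.56] T [0.016 0.449 0.01 ] 0.03525253770730959
```

Call:
apply_moves(rows=[0,0,0,0,0,0,0,0,0,0,0,0,0,0,0,0,0,0], grip=0.47)

```text
t: 18.75
tool_pos: [0.5335, -0.208, 0.1409]
tool_rot: [1.059, 2.955, 0.0]
contact_force: [0.6, 0.5, 0.0]
opening: 0.0399
grip_force: 0.0
```

Call:
apply_moves(rows=[0,0,0,0,0,0,0,0,0,0,0,0,0,0,0,0,0,0], grip=0.35)

```text
t: 19.05
tool_pos: [0.5332, -0.2082, 0.1407]
tool_rot: [1.059, 2.956, -0.001]
contact_force: [-0.6, -3.1, 2.6]
opening: 0.0354
grip_force: 21.3
```

```bash
python3 a.py
```

```text
19.3 q6 -1.3847 pos [ 0.5332  -0.20822  0.14058] F [ 0.02 -3.1   2.87] sd [0.21 0.53 0.31] T [-0.456 -0.017  0.002] 0.035452574586565234
```

Call:
apply_moves(rows=[0,0,0,0,0,0,0,0,0,0,0,0,0,0,0,0,0,0,0,0,0,0,0,0,0,0,0,0,0,0,0,0,0,0,0,0,0,0,0,0,0,0,0,0,0,0,0,0], grip=0.45)

```text
t: 20.1
tool_pos: [0.5327, -0.2077, 0.1399]
tool_rot: [1.06, 2.957, 0.0]
contact_force: [0.9, -0.5, -0.2]
opening: 0.0385
grip_force: 0.0
```

Call:
apply_moves(rows=[0,0,0,0,0,0,0,0,0,0,0,0,0,0,0,0,0,0,0,0,0,0,0,0], grip=0.35)

```text
t: 20.5
tool_pos: [0.5327, -0.2078, 0.14]
tool_rot: [1.06, 2.957, -0.0]
contact_force: [-1.8, -0.2, 0.8]
opening: 0.0354
grip_force: 22.0
```

```bash
python3 a.py
```

```text
20.75 q6 -1.3847 pos [ 0.53271 -0.20779  0.13996] F [-1.07 -1.35  0.71] sd [0.47 0.46 0.53] T [-0.154  0.133  0.003] 0.03535784050706105
```

Call:
apply_moves(rows=[0,0,0.0007,0,0,0.08,0,0,0.0015,0,0,0.24,0,0,0.0015,0,0,0.24,0,0,0.0015,0,0,0.24])

```text
t: 21.15
tool_pos: [0.5327, -0.2078, 0.1391]
tool_rot: [1.595, 2.706, -0.0]
contact_force: [-0.9, -0.4, 1.8]
opening: 0.0352
grip_force: 22.0
```

```bash
python3 a.py
```

```text
21.4 q6 -1.0089 pos [ 0.5327  -0.20777  0.13905] F [-1.13 -1.55  1.08] sd [0.66 0.51 0.58] T [-0.237  0.214 -0.047] 0.03512737217851342
```

Call:
apply_moves(rows=[0,0,0.0004,0,0,0.06,0,0,0.00075,0,0,0.12,0,0,0.00075,0,0,0.12,0,0,0.00075,0,0,0.12])

```text
t: 21.8
tool_pos: [0.5327, -0.2078, 0.1386]
tool_rot: [1.84, 2.546, -0.0]
contact_force: [-2.1, -1.5, 2.3]
opening: 0.0355
grip_force: 22.0
```

```bash
python3 a.py
```

```text
22.05 q6 -0.82 pos [ 0.53271 -0.20776  0.13858] F [-1.6  -2.34  1.27] sd [0.36 0.28 0.29] T [-0.328  0.28   0.017] 0.03538014920845838
```

Call:
apply_moves(rows=[0,0,0.0004,0,0,0.06,0,0,0.00075,0,0,0.12,0,0,0.00075,0,0,0.12,0,0,0.00075,0,0,0.12])

```text
t: 22.45
tool_pos: [0.5327, -0.2077, 0.1382]
tool_rot: [2.071, 2.362, 0.0]
contact_force: [-2.5, -2.7, 2.2]
opening: 0.0356
grip_force: 22.1
```

```bash
python3 a.py
```

```text
22.7 q6 -0.6314 pos [ 0.53271 -0.20773  0.13819] F [-1.81 -2.22  2.11] sd [0.3  0.65 0.75] T [-0.362  0.389  0.021] 0.03544165734806649
```

Call:
apply_moves(rows=[0,0,0.0004,0,0,0.06,0,0,0.00075,0,0,0.12,0,0,0.00075,0,0,0.12,0,0,0.00075,0,0,0.12])

```text
t: 23.1
tool_pos: [0.5327, -0.2077, 0.1378]
tool_rot: [2.285, 2.156, 0.0]
contact_force: [-2.5, -1.4, 3.1]
opening: 0.0354
grip_force: 22.2
```

```bash
python3 a.py
```

```text
23.35 q6 -0.443 pos [ 0.53271 -0.20774  0.13774] F [-2.94 -2.33  3.13] sd [0.48 0.58 0.37] T [-0.332  0.501  0.003] 0.035359269295317845
```

Call:
apply_moves(rows=[0,0,0.0004,0,0,0.06,0,0,0.00075,0,0,0.12,0,0,0.00075,0,0,0.12,0,0,0.00075,0,0,0.12])

```text
t: 23.75
tool_pos: [0.5327, -0.2077, 0.1374]
tool_rot: [2.477, 1.932, 0.0]
contact_force: [-4.2, -2.1, 3.5]
opening: 0.0351
grip_force: 22.3
```

```bash
python3 a.py
```

```text
24.0 q6 -0.2544 pos [ 0.53274 -0.20768  0.13728] F [-3.23 -2.02  4.34] sd [0.64 0.44 0.61] T [-0.378  0.578 -0.006] 0.035192413639116404
```

Call:
apply_moves(rows=[0,0,0.0004,0,0,0.06,0,0,0.00075,0,0,0.12,0,0,0.00075,0,0,0.12,0,0,0.00075,0,0,0.12])

```text
t: 24.4
tool_pos: [0.5327, -0.2077, 0.1369]
tool_rot: [2.648, 1.69, 0.0]
contact_force: [-2.5, -2.1, 4.7]
opening: 0.0351
grip_force: 22.4
```

```bash
python3 a.py
```

```text
24.65 q6 -0.0671 pos [ 0.53273 -0.2077   0.13689] F [-3.22 -2.28  4.84] sd [0.32 0.45 0.24] T [-0.314  0.636 -0.038] 0.03505041794265982
```

Touch on the right shows as a kink at q6 ≈ -0.75. The knob now stands about a tenth of a turn past that. I'll release it and go to the left knob.

Call:
apply_moves(rows=[0,0,0,0,0,0,0,0,0,0,0,0,0,0,0,0,0,0,0,0,0,0,0,0,0,0,-0.03,0,0,0,0,0,-0.1,0,0,0,0,0,-0.18,0,0,0,0,0,-0.26,0,0,0,0,0,-0.34,0,0,0,0,0,-0.42,0,0,0,0,0,-0.45,0,0,0,0,0,-0.45,0,0,0], grip=0.6)

```text
t: 25.85
tool_pos: [0.5336, -0.208, 0.411]
tool_rot: [2.644, 1.684, 0.006]
contact_force: [0.2, 0.2, 0.4]
opening: 0.0512
grip_force: 0.0
```

```bash
python3 s.py
python3 - <<'E'
from h import *
c=go([.4531,.1018,.40],.252+np.pi/2)
c=go([.4531,.1018,.142],.252+np.pi/2,c)
E
```

```text
25.85 -0.065 [ 0.5336 -0.208   0.411 ] [0.2119 0.2058 0.3698] [ 0.0022  0.02   -0.0446] 0.0 0.051186681049362644
move [ 0.4113 -0.3399  0.0157] [ 0.0046  0.0017 -0.4382]
move [ 0.   -0.    0.43] [0. 0. 0.]
```

Call:
apply_moves(rows=[0.0411,-0.034,0.0016,0,0,-0.044,0.1028,-0.085,0.004,0,0,-0.11,0.165,-0.136,0.006,0,0,-0.18,0.226,-0.187,0.008,0,0,-0.24,0.288,-0.238,0.011,0,0,-0.31,0.34,-0.282,0.013,0,0,-0.36,0.38,-0.315,0.015,0,0,-0.41,0.4113,-0.3399,0.0157,0,0,-0.4382,0.4113,-0.3399,0.0157,0,0,-0.4382,0.4113,-0.3399,0.0157,0,0,-0.4382,0.4113,-0.3399,0.0157,0,0,-0.4382,0.4113,-0.3399,0.0157,0,0,-0.4382,0.4113,-0.3399,0.0157,0,0,-0.4382,0.4113,-0.3399,0.0157,0,0,-0.4382])

```text
t: 27.25
tool_pos: [0.4525, 0.1016, 0.3973]
tool_rot: [1.927, 2.481, 0.0]
contact_force: [-0.2, 0.2, 0.1]
opening: 0.0516
grip_force: 0.0
```

```bash
python3 s.py
python3 - <<'E'
from h import *
c=go([.4531,.1018,.142],.252+np.pi/2)
E
```

```text
27.25 -0.19 [0.4525 0.1016 0.3973] [-0.1648  0.248   0.0857] [-0.0219 -0.02   -0.0177] 0.0 0.051626710120648026
move [0.     0.001  0.4255] [ 0.0001 -0.     -0.0011]
```

Call:
apply_moves(rows=[0,0.001,0.06,0,0,0,0,0.001,0.14,0,0,0,0,0.001,0.22,0,0,0,0,0.001,0.29,0,0,0,0,0.001,0.35,0,0,0,0,0.001,0.4,0,0,0,0,0.001,0.4255,0,0,0,0,0.001,0.4255,0,0,0,0,0.001,0.4255,0,0,0,0,0.001,0.4255,0,0,0,0,0.001,0.4255,0,0,0,0,0.001,0.4255,0,0,0])

```text
t: 28.45
tool_pos: [0.4536, 0.1024, 0.1432]
tool_rot: [1.924, 2.481, 0.003]
contact_force: [0.6, 0.1, -0.0]
opening: 0.051
grip_force: 0.0
```

Call:
apply_moves(rows=[0,0,0,0,0,0,0,0,0,0,0,0,0,0,0,0,0,0,0,0,0,0,0,0], grip=0.455)

```text
t: 28.85
tool_pos: [0.4529, 0.1024, 0.142]
tool_rot: [1.925, 2.483, 0.0]
contact_force: [-1.0, 0.1, -0.5]
opening: 0.0388
grip_force: 0.0
```

Call:
apply_moves(rows=[0,0,0,0,0,0,0,0,0,0,0,0], grip=0.445)

```text
t: 29.05
tool_pos: [0.4529, 0.1024, 0.142]
tool_rot: [-1.925, -2.483, -0.0]
contact_force: [0.7, -0.0, -0.5]
opening: 0.0383
grip_force: 0.0
```

Call:
apply_moves(rows=[0,0,0,0,0,0,0,0,0,0,0,0,0,0,0,0,0,0], grip=0.43)

```text
t: 29.35
tool_pos: [0.4532, 0.1024, 0.1422]
tool_rot: [1.925, 2.482, 0.001]
contact_force: [1.8, 0.8, -0.3]
opening: 0.0366
grip_force: 1.0
```

Call:
apply_moves(rows=[0,0,0,0,0,0,0,0,0,0,0,0,0,0,0,0,0,-0.09,0,0,0,0,0,-0.18,0,0,0,0,0,-0.27,0,0,0,0,0,-0.36,0,0,0,0,0,-0.45,0,0,0,0,0,-0.54,0,0,0,0,0,-0.63,0,0,0,0,0,-0.72,0,0,0,0,0,-0.81,0,0,0,0,0,-0.9,0,0,0,0,0,-1,0,0,0,0,0,-1,0,0,0,0,0,-1,0,0,0,0,0,-1], grip=0.6)

```text
t: 30.95
tool_pos: [0.4528, 0.1024, 0.142]
tool_rot: [0.391, -3.117, -0.0]
contact_force: [0.8, -0.5, -0.8]
opening: 0.0512
grip_force: 0.0
```

Call:
apply_moves(rows=[0,0,0,0,0,0,0,0,0,0,0,0,0,0,0,0,0,0,0,0,0,0,0,0], grip=0.455)

```text
t: 31.35
tool_pos: [0.4529, 0.1024, 0.1421]
tool_rot: [-0.394, 3.117, 0.0]
contact_force: [-0.5, -0.2, -0.2]
opening: 0.0391
grip_force: 0.0
```

Call:
apply_moves(rows=[-0.0005,0,0,0,0,0,-0.0005,0,0,0,0,0,-0.0005,0,0,0,0,0], grip=0.432)

```text
t: 31.65
tool_pos: [0.4532, 0.1025, 0.1421]
tool_rot: [-0.394, 3.117, 0.0]
contact_force: [-0.9, 0.6, 0.9]
opening: 0.0371
grip_force: 0.0
```

```bash
python3 s.py
```

```text
31.65 -1.76 [0.4532 0.1025 0.1421] [-0.8774  0.6451  0.9423] [ 0.0372  0.0124 -0.0054] 0.0 0.03705182557526715
```

Call:
apply_moves(rows=[0,0,0,0,0,0,0,0,0,0,0,0,0,0,0,0,0,0,0,0,0,0,0,0], grip=0.35)

```text
t: 32.05
tool_pos: [0.4532, 0.1025, 0.1421]
tool_rot: [-0.394, 3.117, 0.0]
contact_force: [-0.8, 1.3, 0.9]
opening: 0.0352
grip_force: 21.3
```

```bash
python3 a.py
```

```text
32.3 q6 -1.7605 pos [0.45318 0.10251 0.14208] F [-0.32  1.42  0.79] sd [0.26 0.52 0.28] T [ 0.171  0.071 -0.001] 0.03530198970356393
```

Call:
apply_moves(rows=[0,0,0.0004,0,0,0.06,0,0,0.00075,0,0,0.12,0,0,0.00075,0,0,0.12,0,0,0.00075,0,0,0.12])

```text
t: 32.7
tool_pos: [0.4532, 0.1026, 0.1417]
tool_rot: [-0.102, 3.14, 0.001]
contact_force: [-1.2, 2.1, 1.8]
opening: 0.0353
grip_force: 21.3
```

```bash
python3 a.py
```

```text
32.95 q6 -1.5727 pos [0.45317 0.10255 0.14163] F [-0.86  2.15  1.38] sd [0.23 0.8  0.22] T [0.375 0.125 0.01 ] 0.03554585548601585
```

Call:
apply_moves(rows=[0,0,0.0004,0,0,0.06,0,0,0.00075,0,0,0.12,0,0,0.00075,0,0,0.12,0,0,0.00075,0,0,0.12])

```text
t: 33.35
tool_pos: [0.4532, 0.1026, 0.1412]
tool_rot: [0.194, 3.136, 0.001]
contact_force: [-2.1, 3.9, 1.3]
opening: 0.0354
grip_force: 21.3
```

```bash
python3 a.py
```

```text
33.6 q6 -1.3843 pos [0.45319 0.1026  0.14119] F [-1.14  3.83  1.64] sd [0.45 0.54 0.56] T [ 0.656  0.133 -0.013] 0.03556121636895912
```

Call:
apply_moves(rows=[0,0,0.0004,0,0,0.06,0,0,0.00075,0,0,0.12,0,0,0.00075,0,0,0.12,0,0,0.00075,0,0,0.12])

```text
t: 34.0
tool_pos: [0.4532, 0.1027, 0.1408]
tool_rot: [0.488, 3.103, 0.001]
contact_force: [-1.1, 4.7, 3.4]
opening: 0.0356
grip_force: 21.4
```

```bash
python3 a.py
```

```text
34.25 q6 -1.1971 pos [0.45321 0.10265 0.14077] F [-0.84  4.96  1.77] sd [0.54 0.46 0.37] T [ 0.865  0.136 -0.05 ] 0.03525108930328094
```

Call:
apply_moves(rows=[0,0,0.0004,0,0,0.06,0,0,0.00075,0,0,0.12,0,0,0.00075,0,0,0.12,0,0,0.00075,0,0,0.12])

```text
t: 34.65
tool_pos: [0.4533, 0.1027, 0.1403]
tool_rot: [0.778, 3.044, 0.002]
contact_force: [-1.2, 5.3, 2.6]
opening: 0.0356
grip_force: 21.3
```

```bash
python3 a.py
```

```text
34.9 q6 -1.0086 pos [0.45325 0.10272 0.14035] F [-0.94  5.35  1.78] sd [0.26 0.32 0.4 ] T [ 0.937  0.132 -0.07 ] 0.03546062766986741
```

Call:
apply_moves(rows=[0.0004,0.0007,0.0004,0,0,0.06,0.0004,0.0007,0.00075,0,0,0.12,0.0004,0.0007,0.00075,0,0,0.12,0.0004,0.0007,0.00075,0,0,0.12])

```text
t: 35.3
tool_pos: [0.4533, 0.1029, 0.1399]
tool_rot: [1.059, 2.957, 0.001]
contact_force: [0.1, 4.1, 1.8]
opening: 0.0357
grip_force: 21.3
```

```bash
python3 a.py
```

```text
35.55 q6 -0.818 pos [0.45328 0.10293 0.13987] F [0.02 4.19 1.43] sd [0.12 0.61 0.2 ] T [ 0.762 -0.053  0.028] 0.03512160755876954
```

Call:
apply_moves(rows=[0,0,0.0004,0,0,0.06,0,0,0.00075,0,0,0.12,0,0,0.00075,0,0,0.12,0,0,0.00075,0,0,0.12])

```text
t: 35.95
tool_pos: [0.4533, 0.103, 0.1395]
tool_rot: [1.334, 2.844, 0.001]
contact_force: [0.3, 4.5, 1.2]
opening: 0.0353
grip_force: 21.3
```

```bash
python3 a.py
```

```text
36.2 q6 -0.6293 pos [0.45333 0.10295 0.13946] F [0.54 4.91 1.52] sd [0.44 0.31 0.76] T [ 0.833 -0.2   -0.002] 0.03547370877090334
```

Call:
apply_moves(rows=[0,0,0.0004,0,0,0.06,0,0,0.00075,0,0,0.12,0,0,0.00075,0,0,0.12,0,0,0.00075,0,0,0.12])

```text
t: 36.6
tool_pos: [0.4534, 0.103, 0.1391]
tool_rot: [1.598, 2.704, 0.001]
contact_force: [0.8, 5.2, 1.6]
opening: 0.0356
grip_force: 21.3
```

```bash
python3 a.py
```

```text
36.85 q6 -0.4404 pos [0.4534  0.103   0.13905] F [0.95 5.21 1.4 ] sd [0.2  0.52 0.23] T [ 0.843 -0.265 -0.057] 0.03528154315095298
```

Call:
apply_moves(rows=[0,0,0.0004,0,0,0.06,0,0,0.00075,0,0,0.12,0,0,0.00075,0,0,0.12,0,0,0.00075,0,0,0.12])

```text
t: 37.25
tool_pos: [0.4535, 0.103, 0.1387]
tool_rot: [1.845, 2.541, 0.002]
contact_force: [1.5, 5.2, 1.0]
opening: 0.035
grip_force: 21.3
```

```bash
python3 a.py
```

```text
37.5 q6 -0.2519 pos [0.45352 0.10299 0.13869] F [1.24 5.12 1.86] sd [0.24 0.37 0.22] T [ 0.846 -0.298 -0.043] 0.03533179222095338
```

Call:
apply_moves(rows=[0,0,0.0004,0,0,0.06,0,0,0.00075,0,0,0.12,0,0,0.00075,0,0,0.12,0,0,0.00075,0,0,0.12])

```text
t: 37.9
tool_pos: [0.4536, 0.103, 0.1384]
tool_rot: [2.076, 2.356, 0.002]
contact_force: [1.5, 4.6, 1.7]
opening: 0.0353
grip_force: 21.3
```

```bash
python3 a.py
```

```text
38.15 q6 -0.0634 pos [0.45363 0.10297 0.13836] F [1.68 5.26 1.73] sd [0.33 0.34 0.12] T [ 0.805 -0.325 -0.067] 0.03529081473650817
```

Call:
apply_moves(rows=[0,0,0.0004,0,0,0.06,0,0,0.00075,0,0,0.12,0,0,0.00075,0,0,0.12,0,0,0.00075,0,0,0.12])

```text
t: 38.55
tool_pos: [0.4537, 0.1029, 0.138]
tool_rot: [2.289, 2.151, 0.002]
contact_force: [1.9, 5.0, 2.5]
opening: 0.0354
grip_force: 21.3
```

```bash
python3 a.py
```

```text
38.8 q6 0.1251 pos [0.45373 0.10295 0.13801] F [1.03 4.92 1.84] sd [0.23 0.92 0.53] T [ 0.822 -0.333 -0.06 ] 0.035547640942836606
```

Call:
apply_moves(rows=[0,0,0,0,0,0,0,0,0,0,0,0,0,0,0,0,0,0,0,0,0,0,0,0,0,0,0,0,0,0,0,0,0,0,0,0,0,0,0,0,0,0], grip=0.45)

```text
t: 39.5
tool_pos: [0.4531, 0.1029, 0.1375]
tool_rot: [2.29, 2.151, -0.0]
contact_force: [1.4, 0.3, 0.1]
opening: 0.0382
grip_force: 0.0
```

```bash
python3 s.py
python3 - <<'E'
import cv2,numpy as np
from station import ctrl
p,d=ctrl.get_image("side");q=np.load("side0.npz")["p"]
f=lambda a:cv2.resize(a[255:310,320:370],None,fx=8,fy=8,interpolation=2)
cv2.imwrite("pics/s2.png",np.hstack([f(q),f(p)]))
E
```

```text
39.5 0.125 [0.4531 0.1029 0.1375] [1.3749 0.2523 0.0768] [0.0291 0.0384 0.0005] 0.0 0.03821212389185775
```

View pics/s2.png

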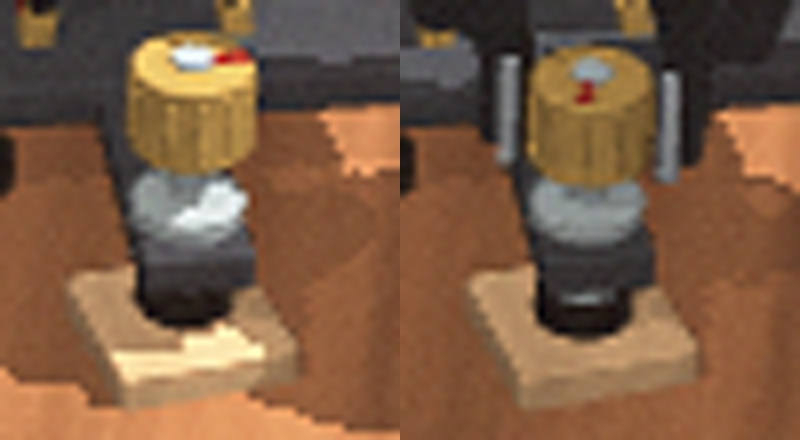

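The side crop compares start (left) and now (right). The red mark turned about 108° clockwise, so there was no slip. The foot's underside sank from row ~326 to ~338 and sits close to the block. I'll regrip and feel for contact.

Call:
apply_moves(rows=[0,0,0,0,0,0,0,0,0,0,0,0,0,0,0,0,0,0,0,0,0,0,0,0], grip=0.35)

```text
t: 39.95
tool_pos: [0.4535, 0.1029, 0.1378]
tool_rot: [2.289, 2.15, 0.001]
contact_force: [2.4, 0.4, -0.1]
opening: 0.0357
grip_force: 22.8
```

```bash
python3 a.py
```

```text
40.2 q6 0.1255 pos [0.45352 0.10291 0.13779] F [ 2.77 -0.22 -0.07] sd [0.39 0.33 0.42] T [-0.09  -0.442  0.001] 0.03512258476316565
```

Call:
apply_moves(rows=[0,0,0.0004,0,0,0.06,0,0,0.00075,0,0,0.12,0,0,0.00075,0,0,0.12,0,0,0.00075,0,0,0.12])

```text
t: 40.6
tool_pos: [0.4536, 0.1029, 0.1374]
tool_rot: [2.48, 1.927, 0.002]
contact_force: [3.6, -1.1, 0.5]
opening: 0.0354
grip_force: 22.9
```

```bash
python3 a.py
```

```text
40.85 q6 0.3133 pos [0.45355 0.1029  0.1374 ] F [ 3.74 -0.69  0.79] sd [0.19 0.41 0.43] T [-0.12  -0.672  0.011] 0.03524380420772337
```

Call:
apply_moves(rows=[0,0,0.0004,0,0,0.06,0,0,0.00075,0,0,0.12,0,0,0.00075,0,0,0.12,0,0,0.00075,0,0,0.12])

```text
t: 41.25
tool_pos: [0.4536, 0.1029, 0.137]
tool_rot: [2.65, 1.686, 0.002]
contact_force: [5.3, -0.5, 1.2]
opening: 0.0355
grip_force: 22.9
```

```bash
python3 a.py
```

```text
41.5 q6 0.5008 pos [0.45357 0.10287 0.13695] F [ 4.8  -1.19  1.52] sd [0.33 0.65 0.57] T [-0.202 -0.813 -0.006] 0.035358747378248075
```

Call:
apply_moves(rows=[0,0,0.0004,0,0,0.06,0,0,0.00075,0,0,0.12,0,0,0.00075,0,0,0.12,0,0,0.00075,0,0,0.12])

```text
t: 41.9
tool_pos: [0.4536, 0.1028, 0.1366]
tool_rot: [2.797, 1.428, 0.002]
contact_force: [5.1, -0.8, 1.9]
opening: 0.0354
grip_force: 23.0
```

```bash
python3 a.py
```

```text
42.15 q6 0.6894 pos [0.45362 0.10285 0.13659] F [ 4.79 -1.08  1.89] sd [0.47 0.11 0.31] T [-0.215 -0.794 -0.056] 0.035498329651585066
```

Contact on the left is unclear. I'll cross-check the block heights in the first depth pictures, which costs no robot time.

Run:
```python
from h import *
def cloud(n,D):
    c=ctrl.camera_model(n);K=c["mtx"]
    v,u=np.mgrid[0:480,0:640];uv=np.stack([u,v],-1).reshape(-1,1,2).astype(float)
    s=cv2.undistortPoints(uv,K,np.array([c["k1"],0,0,0,0.])).reshape(480,640,2)
    d=D["d"].astype(float);P=np.concatenate([s*d[...,None],d[...,None]],-1)
    return (P-c["t"])@c["R"]
y=.252;ax=np.array([np.cos(y),np.sin(y)]);ay=np.array([-np.sin(y),np.cos(y)])
KL=np.array([.4531,.1025]);KR=np.array([.5327,-.2076])
for n in("top","side"):
    D=np.load(n+"0.npz");W=cloud(n,D)
    for nm,k in(("L",KL),("R",KR)):
        w=W[...,:2]-k;a=w@ax;b=w@ay;z=W[...,2];ok=D["d"]>0
        tb=ok&(np.hypot(a,b)>.05)&(np.hypot(a,b)<.11)&(abs(z)<.006)
        A=np.c_[a[tb],b[tb],np.ones(tb.sum())];co=np.linalg.lstsq(A,z[tb],rcond=None)[0]
        zr=z-(co[0]*a+co[1]*b+co[2])
        bl=ok&(abs(a)<.024)&(abs(b)<.024)&(zr>.006)&(zr<.0185)&(np.hypot(a,b)>.019)
        print(n,nm,tb.sum(),co.round(4),bl.sum(),np.percentile(zr[bl],[10,25,50,75,90]).round(4) if bl.sum() else "", (np.std(zr[tb])).round(5))
        if n=="side" and nm=="L":
            for q in np.argwhere(bl)[::8]: print(q,D["p"][tuple(q)],zr[tuple(q)].round(4),a[tuple(q)].round(3),b[tuple(q)].round(3))
```

```text
top L 2453 [ 0.0009 -0.0004  0.0004] 49 [0.008  0.01   0.0125 0.0145 0.0167] 0.00294
top R 2318 [-0.0013  0.0016  0.0006] 46 [0.0088 0.0105 0.013  0.0149 0.0167] 0.00292
side L 2878 [-0.0006 -0.0005 -0.0003] 99 [0.0091 0.0102 0.0114 0.0125 0.0139] 0.00152
[289 332] [105 143 183] 0.0117 0.022 -0.024
[290 336] [102 144 185] 0.0136 0.014 -0.015
[291 351] [ 90 128 166] 0.0147 -0.021 -0.006
[292 352] [ 82 114 152] 0.0124 -0.024 -0.005
[294 352] [ 88 124 159] 0.0112 -0.022 0.002
[296 351] [100 143 186] 0.012 -0.018 0.011
[297 350] [169 226 252] 0.0101 -0.016 0.012
[298 338] [ 94 131 171] 0.0143 0.014 0.019
[298 353] [101 145 187] 0.0124 -0.021 0.02
[299 341] [166 223 251] 0.014 0.008 0.023
[299 349] [183 235 254] 0.0111 -0.012 0.021
[300 342] [167 225 250] 0.0106 0.005 0.022
[301 350] [107 150 190] 0.0067 -0.014 0.023
side R 505 [ 0.0002 -0.0015 -0.0003] 3 [0.0098 0.0102 0.0109 0.0115 0.0118] 0.00168
```

The side depth puts the left block top at about 11.4 mm, so touch comes near q6 ≈ 0.15. That agrees with the force rise. A small final turn, then release and lift.

Call:
apply_moves(rows=[0,0,0.00025,0,0,0.04,0,0,0.00025,0,0,0.04,0,0,0.00025,0,0,0.04])

```text
t: 42.45
tool_pos: [0.4536, 0.1028, 0.1365]
tool_rot: [2.841, 1.34, 0.002]
contact_force: [5.2, -0.8, 2.5]
opening: 0.0353
grip_force: 23.0
```

Call:
apply_moves(rows=[0,0,0,0,0,0,0,0,0,0,0,0,0,0,0,0,0,0,0,0,0,0,0,0,0,0,0,0,0,0,0,0,-0.03,0,0,0,0,0,-0.1,0,0,0,0,0,-0.18,0,0,0,0,0,-0.26,0,0,0,0,0,-0.34,0,0,0,0,0,-0.42,0,0,0,0,0,-0.42,0,0,0,0,0,-0.42,0,0,0,0,0,-0.42,0,0,0], grip=0.6)

```text
t: 43.85
tool_pos: [0.4527, 0.1029, 0.3863]
tool_rot: [-2.841, -1.338, 0.004]
contact_force: [-0.6, 0.3, -0.7]
opening: 0.051
grip_force: 0.0
```

```bash
python3 s.py
python3 - <<'E'
from h import *
p,d=ctrl.get_image("top");q=np.load("top0.npz")["p"]
f=lambda a:cv2.resize(a[190:310,260:420],None,fx=2.45,fy=2.45,interpolation=2)
cv2.imwrite("pics/t2.png",np.hstack([f(q),f(p)]))
s=ctrl.get_image("side")[0]
q=np.load("side0.npz")["p"];r=np.s_[150:320,220:420]
f=lambda a:cv2.resize(a[r],None,fx=2,fy=2)
cv2.imwrite("pics/s3.png",np.hstack([f(q),f(s)]))
E
```

```text
43.85 0.754 [0.4527 0.1029 0.3863] [-0.5924  0.3251 -0.7406] [-0.0066  0.0227 -0.0071] 0.0 0.05099189444594693
```

View pics/t2.png

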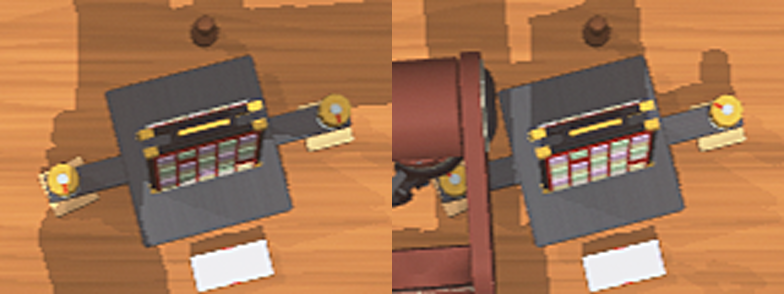

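View pics/s3.png

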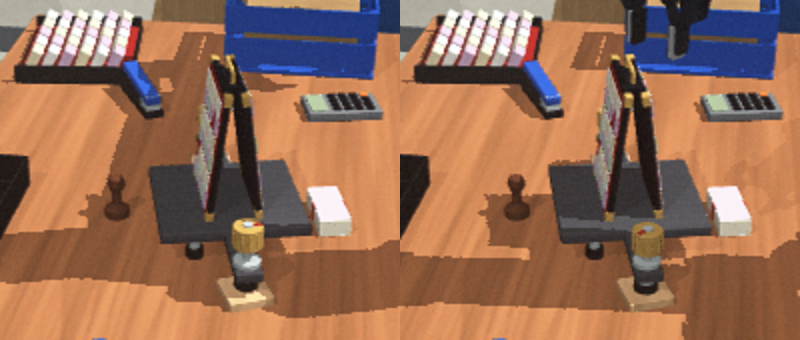

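Start (left halves) and now (right halves) match: the stand and bystanders sit at the same pixels, for example bundle A at (231,265)/(624,265) and the stamp at (205,30)/(597,30). The gripper is clear, so I'm handing in.

```bash
python3 -c "
from station import ctrl
print(ctrl.finish_job())"
```

```text
the job is handed in; nothing more can be done
None
```

I turned both knobs clockwise to about a tenth of a turn past touch and handed the job in at about 44 s, with the gripper clear and nothing visibly moved; the left touch point is the less certain (faint force rise, backed by block height in depth), and I backed the right knob off and re-advanced it once to find its touch.

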